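# Shut a row of sample vials with a stroke of the fingertips

## Task

Shut the five blue-lidded vials: run your fingertips lightly along the row from its hinge end, folding the lids over one after another in that direction, so that every blue lid ends pressed down flat on its vial. The yellow-lidded vials are still empty: leave their lids standing open. Do not pick up or shove either block, and do not disturb the other things on the bench.

Things in the scene. Friction and masses are not known exactly. Their poses are not given: they have to be found in the camera images.
- blue_block: Loose aluminium block, 56 (x) x 226 (y) x 45 mm high, 1.1 kg, on rubber, held by friction only. Five white vials, 28 mm wide, are fixed in it in a row along its y axis at y = -88, -44, 0, 44, 88 mm; their mouths are 70 mm above the bench. Each has a round blue hinged lid. Origin: centre of its underside, z up.
- blue_row_start (a point): Start of the blue row: over the hinge of blue lid 1 (the hinge end, local y = -105 mm of the blue block), on the row's centre line, at the height of the tops of the shut lids (72.5 mm above the bench).
- blue_row_end (a point): End of the blue row: near the tab of blue lid 5 (local y = +109 mm of the blue block), on the row's centre line, at the same height as blue_row_start.
- blue_lid1 (a joint): Hinge of blue lid 1, counted from row_start (vial at y = -88 mm of its block). 0 shut flat, 1.57 upright, at most 2.1 rad; starts at 1.6 to 2.0. A 31 mm disc, 2.5 mm thick, with a small tab; hinge at the mouth's height, 17 mm from the vial's centre on the row_start side, axis across the row: it shuts when pushed towards row_end. No spring, stiff (0.004 N m), stays where left.
- blue_lid2 (a joint): Hinge of blue lid 2, counted from row_start (vial at y = -44 mm of its block). 0 shut flat, 1.57 upright, at most 2.1 rad; starts at 1.6 to 2.0. A 31 mm disc, 2.5 mm thick, with a small tab; hinge at the mouth's height, 17 mm from the vial's centre on the row_start side, axis across the row: it shuts when pushed towards row_end. No spring, stiff (0.004 N m), stays where left.
- blue_lid3 (a joint): Hinge of blue lid 3, counted from row_start (vial at y = 0 mm of its block). 0 shut flat, 1.57 upright, at most 2.1 rad; starts at 1.6 to 2.0. A 31 mm disc, 2.5 mm thick, with a small tab; hinge at the mouth's height, 17 mm from the vial's centre on the row_start side, axis across the row: it shuts when pushed towards row_end. No spring, stiff (0.004 N m), stays where left.
- blue_lid4 (a joint): Hinge of blue lid 4, counted from row_start (vial at y = 44 mm of its block). 0 shut flat, 1.57 upright, at most 2.1 rad; starts at 1.6 to 2.0. A 31 mm disc, 2.5 mm thick, with a small tab; hinge at the mouth's height, 17 mm from the vial's centre on the row_start side, axis across the row: it shuts when pushed towards row_end. No spring, stiff (0.004 N m), stays where left.
- blue_lid5 (a joint): Hinge of blue lid 5, counted from row_start (vial at y = 88 mm of its block). 0 shut flat, 1.57 upright, at most 2.1 rad; starts at 1.6 to 2.0. A 31 mm disc, 2.5 mm thick, with a small tab; hinge at the mouth's height, 17 mm from the vial's centre on the row_start side, axis across the row: it shuts when pushed towards row_end. No spring, stiff (0.004 N m), stays where left.
- yellow_block: The same block with five vials, with yellow lids, standing open in the same way: empty vials, to be left open. Same size and origin as blue_block. Which block is nearer the robot changes.
- yellow_lid1 (a joint): Hinge of yellow lid 1, made and counted like the blue ones (vial at local y = -88 mm of the yellow block); open (1.6 to 2.0 rad) and to stay so.
- yellow_lid2 (a joint): Hinge of yellow lid 2, made and counted like the blue ones (vial at local y = -44 mm of the yellow block); open (1.6 to 2.0 rad) and to stay so.
- yellow_lid3 (a joint): Hinge of yellow lid 3, made and counted like the blue ones (vial at local y = 0 mm of the yellow block); open (1.6 to 2.0 rad) and to stay so.
- yellow_lid4 (a joint): Hinge of yellow lid 4, made and counted like the blue ones (vial at local y = 44 mm of the yellow block); open (1.6 to 2.0 rad) and to stay so.
- yellow_lid5 (a joint): Hinge of yellow lid 5, made and counted like the blue ones (vial at local y = 88 mm of the yellow block); open (1.6 to 2.0 rad) and to stay so.
- rubber_stopper: Orange rubber stopper, 30 mm diameter, 24 mm high, loose between the two blocks; origin: centre of its underside.
- autoclave_cap: Steel autoclave cap, 68 mm diameter, 44 mm high with its knob, loose, to the right of the blocks; origin: centre of its underside.
- foam_rack: White foam tube rack with dark holes, 75 x 150 x 22 mm, loose, to the left of the blocks; origin: centre of its underside.
- wash_bottle1: Loose wash bottle, 69 mm diameter, 190 mm high, red cap and nozzle, to the left of the blocks; origin: centre of its underside.
- autoclave1: Loose steel autoclave vessel, open on top, 62 mm diameter, 118 mm high, to the right of the blocks; origin: centre of its underside.
- wash_bottle2: Loose wash bottle, 69 mm diameter, 190 mm high, red cap and nozzle, to the left of the blocks; origin: centre of its underside.
- autoclave2: Loose steel autoclave vessel, open on top, 62 mm diameter, 118 mm high, to the right of the blocks; origin: centre of its underside.
Things that resemble listed ones, but are neither listed nor needed, are in the scene too. What is shaped like the blue_block but orange or purple is not meant.

How it is judged (in metres and radians):
On the way, in this order (a step that is already met when the one before it is completed fails the run):
1. blue lid 1 is folded over (below 0.7 rad), before the next one (value of joint blue_lid1 below 0.7 rad), for 0.05 s.
2. blue lid 2 is folded over (below 0.7 rad), before the next one (value of joint blue_lid2 below 0.7 rad), for 0.05 s.
3. blue lid 3 is folded over (below 0.7 rad), before the next one (value of joint blue_lid3 below 0.7 rad), for 0.05 s.
4. blue lid 4 is folded over (below 0.7 rad), before the next one (value of joint blue_lid4 below 0.7 rad), for 0.05 s.
5. blue lid 5 is folded over (below 0.7 rad), before the next one (value of joint blue_lid5 below 0.7 rad), for 0.05 s.
At the end, for the whole second after the job is handed in: All five blue lids are shut (within 0.10 rad, under 4 mm of gap at the tab) and all five yellow lids stand open (over 1.4 rad); both blocks stand at rest on the bench, the blue one within 25 mm and the yellow one within 15 mm of where it stood, the other things within 20 mm (value of joint each of blue_lid1, blue_lid2, blue_lid3, blue_lid4, blue_lid5 below 0.1 rad and value of joint each of yellow_lid1, yellow_lid2, yellow_lid3, yellow_lid4, yellow_lid5 above 1.4 rad and height (world z) of each of blue_block, yellow_block below 0.006 m and linear speed of blue_block below 0.01 m/s and distance of blue_block from where it was at the start of the episode below 0.025 m and distance of yellow_block from where it was at the start of the episode below 0.015 m and distance of each of rubber_stopper, autoclave_cap, foam_rack, wash_bottle1, wash_bottle2, autoclave1, autoclave2 from where it was at the start of the episode below 0.02 m); the robot touches nothing.
It fails at once if a block is lifted or tipped (height (world z) of any of blue_block, yellow_block above 0.01 m or angle between any of blue_block, yellow_block's own z axis and vertical above 0.12 rad).
It fails at once if the blue block is shoved more than 25 mm, or the yellow one more than 15 mm (distance of blue_block from where it was at the start of the episode above 0.025 m or distance of yellow_block from where it was at the start of the episode above 0.015 m).
It fails at once if a yellow lid is pushed over (value of joint any of yellow_lid1, yellow_lid2, yellow_lid3, yellow_lid4, yellow_lid5 below 1.2 rad).
It fails at once if another thing on the bench is moved more than 20 mm (distance of any of rubber_stopper, autoclave_cap, foam_rack, wash_bottle1, wash_bottle2, autoclave1, autoclave2 from where it was at the start of the episode above 0.02 m).
It fails at once if the blue row is pressed with more than 50 N instead of lightly (contact force between the fingers and blue_block above 50 N).
It also fails if it takes over 61 s, if anything falls off the work surface, if the arm or the gripper's body presses on something with over 40 N, if the wrist force passes 120 N, or if a joint passes its speed limit or range.

## Robot

A 6-joint arm with a two-finger parallel gripper is mounted at the origin on the work surface. World frame = base frame: x ahead of the robot, y to its left, z up, the work surface at z = 0. Lengths are in mm, angles in rad, forces in N, time in s.
With the tool pointing down it reaches from about 350 to 775 mm from the base axis. Payload 7.3 kg.
Tool frame: the origin (TCP) lies at the centre of the arm's flange, where the gripper is bolted on; the fingertips stand 178 mm ahead of it and the grasp point (between the pads) lies 159 mm ahead of it; z points along the fingers, y is the line along which they close (so a half turn about z gives the same grasp; the last joint's range is limited). The gripper opens to 92 mm and grips with 3 to 60 N. Pads are 19 mm wide; open, the fingers measure 130 mm over their backs; the gripper's body (75 mm by 190 mm) begins 47 mm behind the grasp point.
Start: joints at [-0.146, 0.342, 1.524, -0, 1.275, -0.146], TCP at [525.003, 0.022, 404.741] pointing down, gripper open.
Joint ranges: [-2.53, 2.53], [-0.77, 2.02], [0.04, 2.7], [-1, 4.14], [0.28, 2.66], [-3.11, 3.11]. Speed limits (rad/s): [2.57, 2.57, 3.14, 3.14, 3.14, 3.14].

## Interface

Orientations are given as [roll, pitch, yaw] about the fixed x, y, z axes, in that order (R = Rz(yaw) Ry(pitch) Rx(roll)).
In Python, from plant import * gives the robot as it stands. The module is installed in compiled form; this text tells all that it offers.
- The arm moves only by the shell command python3 -m inch 'ROWS'. ROWS is JSON, a list of rows, each a list of 5 numbers: the shift along the tool's x, y, z in m, then the turn about the tool's z in rad, then the opening, from 0 (shut) to 1 (fully open). In form: [[tx, ty, tz, spin, claw], ...]. A call has 1 to 8 rows; each row is the pose to reach, as a shift and turn from the pose commanded when the call began, along the tool's axes at that moment; what a row does not reach only later rows make up. A row lasts 1/12 s, in which the tool goes at most 41.7 mm and 7.16 degrees, less where a joint would pass 70% of its speed; a pose out of reach is approached as far as the arm can. A call with a gripper value outside its range is refused whole. The fingers move at their own pace and stop on an object; the grip force is fixed at half the most. Time passes only in rows, so rows that repeat a pose let the fingers close. It gives the time, the measured TCP pose, the force, the opening and the grip force at its end, in the units of the state.
- get_obs(): the state, without advancing time (a new reading comes with each control period).
- capture(name): name is "scene" or "side" or "wrist"; returns a dict with "color" (400x640x3 uint8, red, green, blue), "intrinsics" (3x3 intrinsics, pixels), "pose" (4x4, takes a point from camera to world coordinates). Camera axes: x right, y down, z forward; pixel columns grow to the right and rows downward; lengths in mm; the calibration is good to about 2 mm. A picture is of the moment at which its call begins. There is no depth.
- close_job(): hands the job in; it is judged then, once.
Trained networks look in a picture, given as the dict that the camera call returned (one of the last four; its "shot" number tells which), for a name from the list of things; names that differ only in an ending like _2 or _b are one class to them, and where a whole thing is asked for, a point or a joint stands for the part that bears it (a point fixed in the world has none). Each returns a list of dicts, best first, with "conf" (0 to 1); they miss things now and then, are a little off and sometimes report something else, mostly with a low value. They report only what shows in the picture. A call takes as long as a camera call. They do not tell look-alikes from the thing itself.
- look_for(picture, target): "rect" ([centre column, centre row, width, height] in pixels, round what is visible of it).
- trace(picture, target): "pixels" (400x640 bool, what is visible of it) and "rect" ([centre column, centre row, width, height] in pixels, round what is visible of it).
- tip_of(picture, target): "centre" ([column, row] in pixels: a listed point, or the origin of a listed thing).
The state is a dict: "time": time; "joint_positions": joint angles; "dq": joint speeds; "tau": joint torques, N m; "tool_pos": TCP position; "tcp_rot": TCP orientation; "contact_force": force on the tool from outside, world axes, zero at the start; "moment": the same for the moment, N m; "grip_width": finger opening in mm; "finger_force": force on a finger pad.
Only numpy, scipy, OpenCV 4.12 (cv2) and the standard library are available. Lean on these libraries where they do the work, as an engineer would, in place of code of your own. Each camera call takes 0.05 s, during which the arm holds its last target. There are 200 camera calls.

## Working session

There is one attempt and no reset: what is moved stays moved. The work goes in short steps, Python scripts to look and compute and a shell command to move; the robot and the scene stay as the last step left them, time stands still between calls to the robot, and variables do not carry over. Pictures are saved under pics/ and viewed, at most 10 in all, crops included, and the job is handed in when it is done.

```bash
mkdir -p pics; cat > h.py <<'E'
from plant import *
import numpy as np, cv2
def ray(p,c):
    d=p["pose"][:3,:3]@np.linalg.inv(p["intrinsics"])@[c[0],c[1],1.]
    return p["pose"][:3,3],d/np.linalg.norm(d)
def atz(p,c,z):
    o,d=ray(p,c); return o+d*(z-o[2])/d[2]
def tri(obs):
    A=np.zeros((3,3));b=np.zeros(3)
    for p,c in obs:
        o,d=ray(p,c);M=np.eye(3)-np.outer(d,d);A+=M;b+=M@o
    return np.linalg.solve(A,b)
E
python3 - <<'E'
from h import *
np.set_printoptions(precision=1,suppress=True)
s=get_obs();print(s)
P={n:capture(n) for n in("scene","side","wrist")}
for n,p in P.items():
    cv2.imwrite(f"pics/{n}0.png",p["color"][:,:,::-1])
    print(n,p["pose"][:3,3])
    for t,z in(("blue_row_start",72.5),("blue_row_end",72.5),("blue_block",0),("yellow_block",0),("rubber_stopper",0)):
        print(t,[(np.round(d["centre"],1),round(d["conf"],2),atz(p,d["centre"],z)[:2]) for d in tip_of(p,t)[:3]])
E
```

```text
{'time': 0.0, 'joint_positions': array([-0.1,  0.3,  1.5,  0. ,  1.3, -0.1]), 'dq': array([-0.,  0., -0., -0., -0.,  0.]), 'tau': array([  0. , -43.1, -24.4,   0.1,   0.1,  -0. ]), 'tool_pos': array([524.9,   0. , 404. ]), 'tcp_rot': array([-3.1, -0. ,  1.6]), 'contact_force': array([-0.4, -0.5, -0.5]), 'moment': array([-0., -0.,  0.]), 'finger_force': 0.0, 'grip_width': 91.94981869953585}
scene [1257.5 -223.2  756.8]
blue_row_start [(array([352.7, 116.3]), 0.96, array([207.2, 231.6])), (array([275.8, 335.7]), 0.89, array([ 877.4, -186.9])), (array([172. , 223.7]), 0.74, array([ 519.5, -353.7]))]
blue_row_end [(array([246.6, 252.5]), 0.92, array([ 663.4, -201.2])), (array([363.5, 153. ]), 0.83, array([403.5, 186.9])), (array([354. , 175.9]), 0.75, array([491.1, 122.6]))]
blue_block [(array([313.2, 200.7]), 0.82, array([474.6,  11.7])), (array([357.4, 153. ]), 0.75, array([306.8, 212. ])), (array([268.3, 310.4]), 0.69, array([ 774.8, -184.5]))]
yellow_block [(array([358.8, 247.3]), 0.68, array([671.4,  67.3]))]
rubber_stopper []
side [ 183.5 -610.6  748.6]
blue_row_start [(array([310.
[... 477 characters left out ...]
.59, array([ 780.1, -204.3]))]
yellow_block [(array([347.8, 183.8]), 0.63, array([666.4,  63.2])), (array([332.2, 205.8]), 0.61, array([576.7,   8.1]))]
rubber_stopper [(array([332.3, 205.1]), 0.55, array([578.4,  10.3]))]
wrist [524.7  83.6 382.9]
blue_row_start [(array([246.7, 270.9]), 0.58, array([452.1, -90.6]))]
blue_row_end [(array([444.1, 358.2]), 0.93, array([ 661.1, -197.7])), (array([274.2,  39.3]), 0.83, array([487.8, 121.3]))]
blue_block [(array([268.1, 154.3]), 0.72, array([467.9,  13.6]))]
yellow_block [(array([454.6,  98.7]), 0.78, array([667.2,  72.9])), (array([271.1, 153.7]), 0.53, array([471.2,  14.3]))]
rubber_stopper [(array([356.5, 167.2]), 0.59, array([566.2,  -0.8]))]
```

View pics/scene0.png

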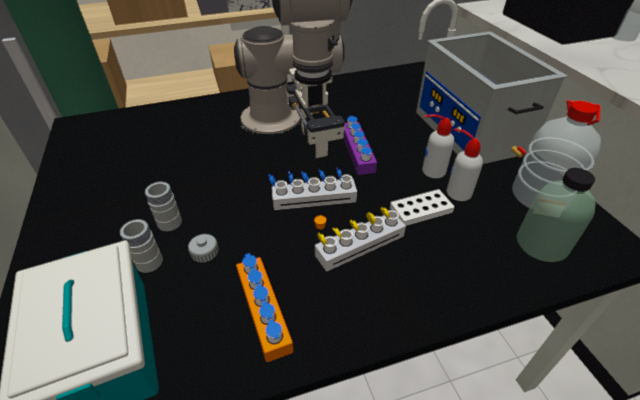

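View pics/wrist0.png

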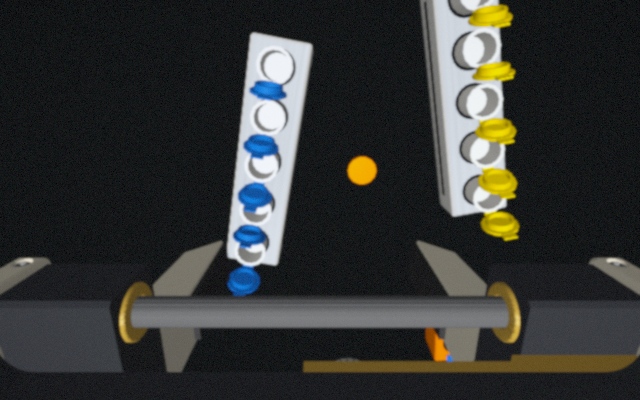

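View pics/side0.png

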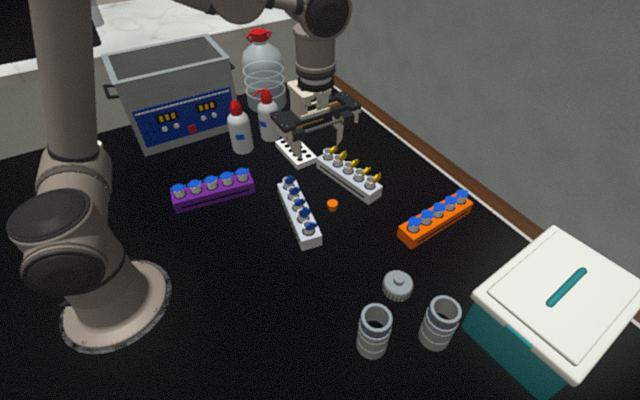

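The scene shows three blue-lidded rows: white at about (313,190), orange at (265,305) and purple at (360,145). The white one fits, since the block is bare aluminium with blue lids, and orange and purple are ruled out. The yellow row is at (360,240). In the wrist view, the blue row's hinge end is the bottom one, near (245,275). I'll triangulate it and confirm with one crop.

```bash
python3 - <<'E'
from h import *
np.set_printoptions(precision=1,suppress=True)
P={n:capture(n) for n in("scene","side","wrist")}
near={"blue_row_start":(452,-90,72.5),"blue_row_end":(488,121,72.5),"blue_block":(470,14,0)}
for t,q in near.items():
    o=[]
    for n,p in P.items():
        c=[d["centre"] for d in tip_of(p,t) if np.linalg.norm(atz(p,d["centre"],q[2])[:2]-q[:2])<18]
        if c:o.append((p,c[0]));print(t,n,atz(p,c[0],q[2])[:2])
    if len(o)>1:print(t,"tri",tri(o))
for t in("wash_bottle1","foam_rack","autoclave1","autoclave_cap"):
    for n in("scene","side"):print(t,n,[(round(d["conf"],2),atz(P[n],d["centre"],0)[:2]) for d in tip_of(P[n],t)[:2]])
im=P["wrist"]["color"][10:310,190:400,::-1]
b=P["side"]["color"][160:260,260:400,::-1]
cv2.imwrite("pics/crop.png",np.hstack([cv2.resize(im,(378,540)),cv2.resize(b,(420,540))]))
E
```

```text
blue_row_start scene [450.7 -85.6]
blue_row_start side [457.3 -81.6]
blue_row_start wrist [451.4 -89.9]
blue_row_start tri [454.4 -86.4  77.6]
blue_row_end scene [489.8 121.4]
blue_row_end side [486.2 110. ]
blue_row_end wrist [490.  121.4]
blue_row_end tri [488.8 120.8  67.6]
blue_block scene [459.2  20.4]
blue_block side [464.7  12.2]
blue_block wrist [469.7  15.2]
blue_block tri [466.4  15.8   1.7]
wash_bottle1 scene [(0.95, array([569. , 410.7])), (0.61, array([461.1, 385. ]))]
wash_bottle1 side [(0.91, array([454.3, 387.2])), (0.64, array([ 561.3, -303.8]))]
foam_rack scene [(0.71, array([593.9, 277.1]))]
foam_rack side [(0.59, array([591.7, 267.3]))]
autoclave1 scene [(0.81, array([ 541.9, -430.9])), (0.64, array([ 442.7, -372.4]))]
autoclave1 side [(0.85, array([ 568.8, -424.7])), (0.68, array([ 429.7, -370.5]))]
autoclave_cap scene [(0.74, array([ 569.6, -297.9])), (0.44, array([460.3, 390.2]))]
autoclave_cap side [(0.73, array([ 563.9, -297.7]))]
```

View pics/crop.png

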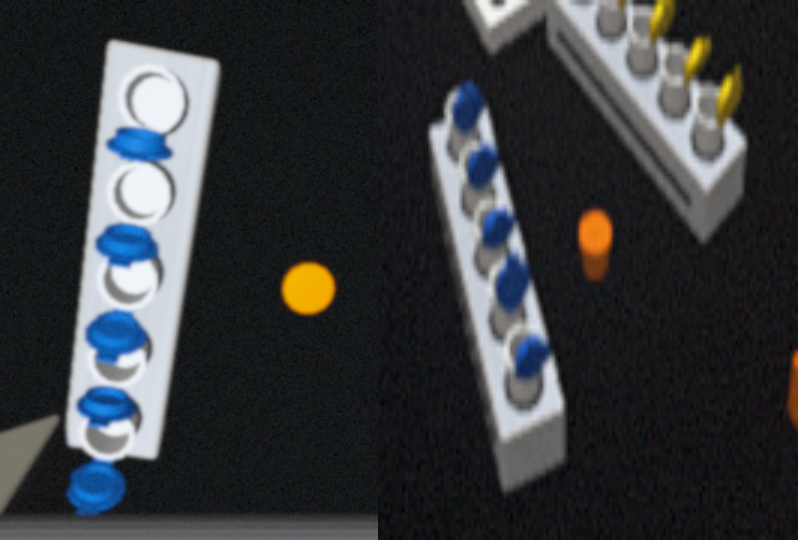

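The crop confirms it: a grey-white block with five blue lids standing open, hinge end at the bottom (wrist crop about (97,485)). The yellow row and the stopper are well clear. I'll move behind the hinge end with the fingers closing.

```bash
python3 -m inch '[[-0.018,-0.011,0,0.05,0],[-0.04,-0.025,0,0.10,0],[-0.06,-0.037,0,0.15,0],[-0.08,-0.049,0,0.173,0],[-0.1,-0.062,0,0.173,0],[-0.12,-0.074,0,0.173,0],[-0.13,-0.08,0,0.173,0],[-0.13,-0.08,0,0.173,0]]'; python3 -m inch '[[0,0,0,0,0],[0,0,0,0,0]]'
```

```text
time: 2.57
tool_pos: [444.1, -131.6, 404.9]
tcp_rot: [-3.142, 0.001, 1.395]
contact_force: [-0.0, 0.8, 0.1]
grip_width: 42.6
finger_force: 0.0
time: 2.73
tool_pos: [445.3, -129.6, 404.8]
tcp_rot: [3.141, -0.0, 1.398]
contact_force: [-0.1, -0.6, 0.4]
grip_width: 30.1
finger_force: 0.0
```

```bash
python3 -m inch '[[0,0,0.03,0,0],[0,0,0.06,0,0],[0,0,0.09,0,0],[0,0,0.11,0,0],[0,0,0.13,0,0],[0,0,0.145,0,0],[0,0,0.15,0,0],[0,0,0.15,0,0]]'; python3 -m inch '[[0,0,0,0,0],[0,0,0,0,0],[0,0,0,0,0]]'; python3 - <<'E'
from h import *
p=capture("side");s=capture("scene")
cv2.imwrite("pics/pre.png",np.hstack([cv2.resize(p["color"][120:280,220:380,::-1],(400,400)),cv2.resize(s["color"][90:250,220:380,::-1],(400,400))]))
E
```

```text
time: 3.4
tool_pos: [445.2, -129.2, 253.7]
tcp_rot: [-3.139, -0.001, 1.399]
contact_force: [0.0, 0.8, -0.1]
grip_width: 0.2
finger_force: 0.0
time: 3.65
tool_pos: [445.4, -130.0, 255.8]
tcp_rot: [3.139, 0.001, 1.398]
contact_force: [-0.1, 0.5, 0.4]
grip_width: 0.9
finger_force: 0.0
```

View pics/pre.png

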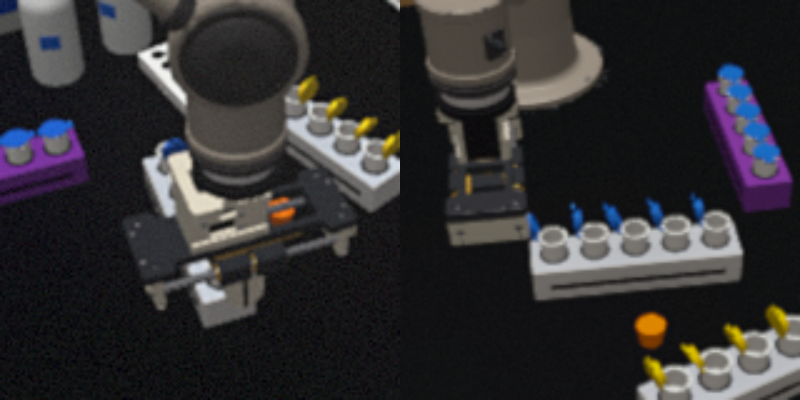

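The fingers sit just behind lid 1 (scene crop at (530,225)) and are lined up with the row. I'll start the sweep with tips about 2 mm above the height of the shut lids.

```bash
python3 -m inch '[[0.005,0,0.002,0,0],[0.010,0,0.002,0,0],[0.015,0,0.002,0,0],[0.02,0,0.002,0,0],[0.025,0,0.002,0,0],[0.03,0,0.002,0,0],[0.035,0,0.002,0,0],[0.04,0,0.002,0,0]]'; python3 -m inch '[[0.004,0,0,0,0],[0.008,0,0,0,0],[0.012,0,0,0,0],[0.016,0,0,0,0],[0.02,0,0,0,0],[0.024,0,0,0,0],[0.028,0,0,0,0],[0.032,0,0,0,0]]'
```

```text
time: 4.42
tool_pos: [452.0, -90.1, 252.8]
tcp_rot: [3.141, 0.0, 1.398]
contact_force: [-0.6, -0.2, 0.6]
grip_width: -0.1
finger_force: 0.2
time: 5.08
tool_pos: [457.5, -58.7, 252.7]
tcp_rot: [3.142, -0.0, 1.398]
contact_force: [0.1, -0.4, 0.4]
grip_width: 0.1
finger_force: 0.1
```

```bash
python3 -m inch '[[0.005,0,0,0,0],[0.010,0,0,0,0],[0.015,0,0,0,0],[0.02,0,0,0,0],[0.025,0,0,0,0],[0.03,0,0,0,0],[0.035,0,0,0,0],[0.04,0,0,0,0]]'; python3 - <<'E'
from h import *
p=capture("scene")
cv2.imwrite("pics/mid.png",cv2.resize(p["color"][120:230,230:390,::-1],(800,550)))
E
```

```text
time: 5.75
tool_pos: [464.4, -19.1, 252.7]
tcp_rot: [3.142, -0.0, 1.398]
contact_force: [-0.6, 0.4, 0.4]
grip_width: 0.4
finger_force: 0.1
```

View pics/mid.png

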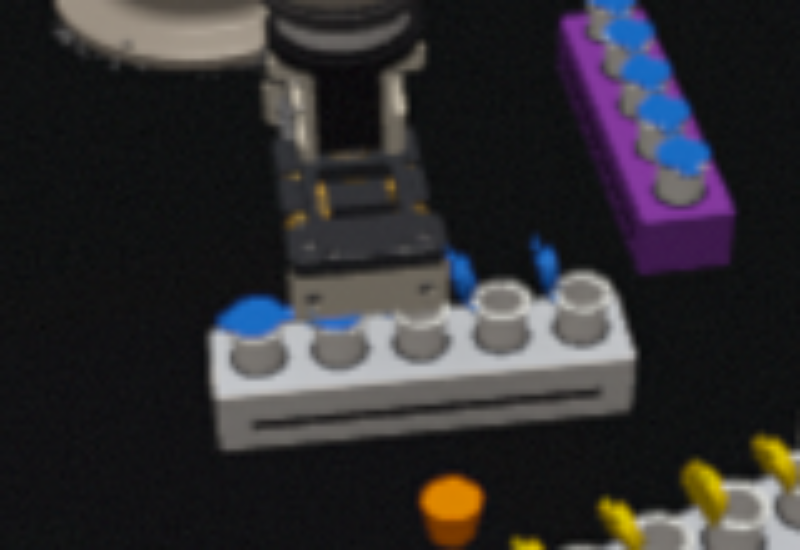

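Lid 1 (255,315) and lid 2 (335,320) are folded, and lids 3 to 5 are still standing. Contact forces are tiny, so I'll continue.

```bash
for i in 1; do python3 -m inch '[[0.005,0,0,0,0],[0.010,0,0,0,0],[0.015,0,0,0,0],[0.02,0,0,0,0],[0.025,0,0,0,0],[0.03,0,0,0,0],[0.035,0,0,0,0],[0.04,0,0,0,0]]'; done; python3 -m inch '[[0.005,0,0,0,0],[0.010,0,0,0,0],[0.015,0,0,0,0],[0.02,0,0,0,0],[0.025,0,0,0,0],[0.03,0,0,0,0],[0.035,0,0,0,0],[0.04,0,0,0,0]]'; python3 -m inch '[[0.005,0,0,0,0],[0.010,0,0,0,0],[0.015,0,0,0,0],[0.02,0,0,0,0],[0.025,0,0,0,0],[0.03,0,0,0,0],[0.035,0,0,0,0],[0.04,0,0,0,0]]'; python3 -m inch '[[0.005,0,0,0,0],[0.010,0,0,0,0],[0.015,0,0,0,0],[0.02,0,0,0,0],[0.025,0,0,0,0],[0.03,0,0,0,0],[0.035,0,0,0,0],[0.035,0,0,0,0]]'
```

```text
time: 6.47
tool_pos: [471.3, 20.3, 252.7]
tcp_rot: [-3.142, -0.0, 1.398]
contact_force: [-0.4, -0.2, -0.2]
grip_width: 0.5
finger_force: 0.1
time: 7.13
tool_pos: [478.1, 59.7, 252.7]
tcp_rot: [3.142, -0.0, 1.398]
contact_force: [0.1, 0.5, -0.2]
grip_width: 0.2
finger_force: 0.1
time: 7.8
tool_pos: [485.0, 99.1, 252.7]
tcp_rot: [-3.142, -0.0, 1.398]
contact_force: [0.4, 0.3, -0.2]
grip_width: 0.5
finger_force: 0.1
time: 8.47
tool_pos: [491.1, 133.9, 252.7]
tcp_rot: [3.141, -0.0, 1.398]
contact_force: [0.9, 0.5, 0.8]
grip_width: 0.2
finger_force: 0.0
```

All five are folded. Now I'll press each one lightly from above on its tab half, starting with lid 5.

```bash
python3 -m inch '[[0,0,-0.01,0,0],[-0.012,0,-0.01,0,0],[-0.023,0,-0.01,0,0],[-0.023,0,-0.004,0,0],[-0.023,0,0,0,0],[-0.023,0,0.001,0,0],[-0.023,0,0.001,0,0]]'; python3 -m inch '[[0,0,0.0005,0,0],[0,0,0.0005,0,0]]';python3 -m inch '[[0,0,0.0005,0,0],[0,0,0.0005,0,0]]'; python3 -m inch '[[0,0,0.0005,0,0],[0,0,0.0005,0,0]]'
```

```text
time: 9.05
tool_pos: [486.9, 110.2, 251.1]
tcp_rot: [-3.14, 0.0, 1.397]
contact_force: [-0.6, -0.3, -1.1]
grip_width: 0.2
finger_force: 0.0
time: 9.22
tool_pos: [487.1, 110.5, 251.1]
tcp_rot: [-3.141, -0.0, 1.398]
contact_force: [0.0, 0.7, 0.3]
grip_width: 0.6
finger_force: 0.0
time: 9.38
tool_pos: [487.1, 110.6, 250.8]
tcp_rot: [3.141, -0.0, 1.398]
contact_force: [-0.7, -0.3, 0.3]
grip_width: 0.4
finger_force: 0.0
time: 9.55
tool_pos: [487.0, 110.6, 250.7]
tcp_rot: [3.141, -0.0, 1.398]
contact_force: [-1.1, 0.7, 3.8]
grip_width: 0.7
finger_force: 2.1
```

Contact came at the expected height with 3.8 N. I'll do the same at lids 4 to 1.

```bash
python3 -m inch '[[0,0,-0.01,0,0],[-0.02,0,-0.01,0,0],[-0.044,0,-0.01,0,0],[-0.044,0,-0.005,0,0],[-0.044,0,-0.002,0,0],[-0.044,0,-0.001,0,0],[-0.044,0,0,0,0],[-0.044,0,0,0,0]]'; python3 -m inch '[[0,0,-0.01,0,0],[-0.02,0,-0.01,0,0],[-0.044,0,-0.01,0,0],[-0.044,0,-0.005,0,0],[-0.044,0,-0.002,0,0],[-0.044,0,-0.001,0,0],[-0.044,0,0,0,0],[-0.044,0,0,0,0]]'
```

```text
time: 10.22
tool_pos: [479.5, 67.5, 250.7]
tcp_rot: [3.142, 0.0, 1.399]
contact_force: [-2.0, -2.5, 4.9]
grip_width: 0.4
finger_force: 2.3
time: 10.88
tool_pos: [471.9, 24.4, 250.6]
tcp_rot: [-3.141, 0.0, 1.399]
contact_force: [-2.2, -2.1, 6.4]
grip_width: 0.4
finger_force: 3.2
```

```bash
python3 -m inch '[[0,0,-0.01,0,0],[-0.02,0,-0.01,0,0],[-0.044,0,-0.01,0,0],[-0.044,0,-0.005,0,0],[-0.044,0,-0.002,0,0],[-0.044,0,-0.001,0,0],[-0.044,0,0,0,0],[-0.044,0,0,0,0]]'; python3 -m inch '[[0,0,-0.01,0,0],[-0.02,0,-0.01,0,0],[-0.044,0,-0.01,0,0],[-0.044,0,-0.005,0,0],[-0.044,0,-0.002,0,0],[-0.044,0,-0.001,0,0],[-0.044,0,0,0,0],[-0.044,0,0,0,0]]'
```

```text
time: 11.55
tool_pos: [464.3, -18.8, 250.6]
tcp_rot: [-3.141, 0.0, 1.399]
contact_force: [-3.0, -2.3, 7.0]
grip_width: 0.2
finger_force: 3.5
time: 12.22
tool_pos: [456.7, -62.1, 250.6]
tcp_rot: [-3.141, 0.0, 1.399]
contact_force: [-3.3, -1.4, 7.5]
grip_width: 0.7
finger_force: 3.6
```

Every lid is pressed with 4 to 8 N. I'll rise clear and check.

```bash
python3 -m inch '[[0,0,-0.01,0,0],[0,0,-0.03,0,0],[0,0,-0.06,0,0],[0,0,-0.09,0,0],[0,0,-0.12,0,0],[-0.03,0,-0.15,0,0],[-0.06,0,-0.16,0,0],[-0.09,0,-0.16,0,0]]'; python3 -m inch '[[0,0,0,0,0],[0,0,0,0,0],[0,0,0,0,0]]'; python3 - <<'E'
from h import *
np.set_printoptions(precision=1,suppress=True)
p=capture("scene");w=capture("side")
print([atz(p,d["centre"],0)[:2] for d in tip_of(p,"blue_block")[:3]])
cv2.imwrite("pics/end.png",np.hstack([cv2.resize(p["color"][130:270,240:420,::-1],(540,420)),cv2.resize(w["color"][150:260,255:320,::-1],(248,420))]))
E
```

```text
time: 12.88
tool_pos: [441.8, -151.4, 413.4]
tcp_rot: [3.135, 0.002, 1.401]
contact_force: [0.1, -0.2, -1.3]
grip_width: 0.5
finger_force: 0.0
time: 13.13
tool_pos: [441.3, -150.7, 409.7]
tcp_rot: [-3.14, -0.001, 1.398]
contact_force: [-0.0, -0.0, -0.1]
grip_width: 0.7
finger_force: 0.0
[array([ 769.7, -185.8]), array([474.5,  15.3]), array([318.6, 208.9])]
```

View pics/end.png

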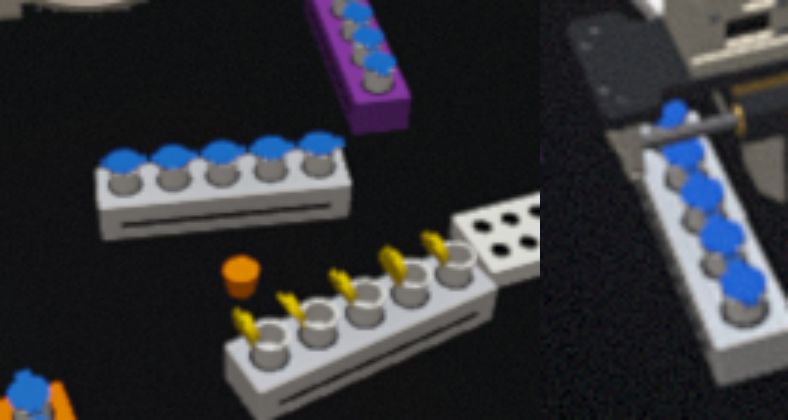

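The picture shows all five blue lids flat (scene crop, from (122,160) to (320,143)). The yellow lids are still open and the blue block hasn't moved. Handing in.

```bash
python3 -c "
from plant import *
print(close_job())"
```

```text
the job is handed in; nothing more can be done
None
```

I handed the job in at about 13 s: all five blue lids are folded over in order and pressed flat, and in the last picture the yellow lids still stand open and nothing else looks disturbed; no verdict came back.

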